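# Put the snack bowls and their domed covers together at the bar

### The job

Clear up the snack set on the bar counter: nest the medium and then the small blue bowl in the large one where it stands, and stack the three red domed covers upside down, as they already lie, in the middle of the round black tray, largest at the bottom, each cupped flat inside the next. Set each piece down rather than letting it drop, and leave the copper jigger, the white toothpick pot and the steel bottle stopper standing where they are.

Things in the scene. Friction and masses are not known exactly. Their poses are not given: they have to be found in the camera images.
- bowl_large: Large blue melamine snack bowl, upright: 134 mm across, 50 mm high, foot 80 mm across, walls flaring straight to the rim; raised inner floor 16 mm above the underside, where the next bowl stands when nested. Its edge, the place to pinch, is an upright band 8 mm thick, 12 mm tall (z 38 to 50 mm). About 400 g. It stays where it stands. Origin: centre of the underside; z up.
- bowl_medium: Medium blue melamine snack bowl, upright: 110 mm across, 50 mm high, foot 60 mm across, walls flaring straight to the rim; raised inner floor 16 mm above the underside, where the next bowl stands when nested. Its edge, the place to pinch, is an upright band 8 mm thick, 12 mm tall (z 38 to 50 mm). About 170 g. Origin: centre of the underside; z up.
- bowl_small: Small blue melamine snack bowl, upright: 86 mm across, 50 mm high, foot 46 mm across, walls flaring straight to the rim; raised inner floor 16 mm above the underside, where the next bowl stands when nested. Its edge, the place to pinch, is an upright band 8 mm thick, 12 mm tall (z 38 to 50 mm). About 120 g. Origin: centre of the underside; z up.
- cover_large: Large red plastic domed cover, lying upside down on its flat knob: 134 mm across, 50 mm high, knob 52 mm across, 14 mm tall; flat middle of its inside 18 mm above the knob's face, where the next cover's knob stands when stacked. Its edge, the place to pinch, is an upright band 8 mm thick, 12 mm tall (z 38 to 50 mm). About 120 g. Origin: centre of the knob's face, underneath; z up.
- cover_medium: Medium red plastic domed cover, lying upside down on its flat knob: 110 mm across, 50 mm high, knob 44 mm across, 14 mm tall; flat middle of its inside 18 mm above the knob's face, where the next cover's knob stands when stacked. Its edge, the place to pinch, is an upright band 8 mm thick, 12 mm tall (z 38 to 50 mm). About 90 g. Origin: centre of the knob's face, underneath; z up.
- cover_small: Small red plastic domed cover, lying upside down on its flat knob: 86 mm across, 50 mm high, knob 36 mm across, 14 mm tall; flat middle of its inside 18 mm above the knob's face, where the next cover's knob stands when stacked. Its edge, the place to pinch, is an upright band 8 mm thick, 12 mm tall (z 38 to 50 mm). About 70 g. Origin: centre of the knob's face, underneath; z up.
- tray: Small round waiter's tray, black with a cork lining, fixed to the counter: 164 mm across, lining 5 mm above the counter, edge 14 mm high and 4 mm thick. Origin: centre of its underside, on the counter; z up.
- jigger: Copper bar jigger, two cones waist to waist, 40 mm across, 75 mm high, loose, standing among the bowls; a bystander. Origin: centre of its underside.
- pick_pot: White toothpick pot, 38 mm across, 42 mm high (58 mm with the picks), loose, standing among the bowls; a bystander. Origin: centre of its underside.
- stopper: Steel bottle stopper standing on its round head, black rubber bung up: 39 mm across, 38 mm high, loose, among the bowls; a bystander. Origin: centre of its underside.

How it is judged:
At the end, for the whole second after the job is handed in: Bowls nested in the large bowl (itself upright, within 40 mm of its start), covers upside down on the tray (largest within 20 mm of its centre), each piece within 12 mm of the centre of the one below, seated within 4 mm, tilted under 0.1 rad, all released and at rest (horizontal distance between bowl_medium and bowl_large below 0.012 m and z of bowl_medium in the frame of bowl_large between 0.012 and 0.02 m and angle between each of bowl_medium, bowl_small, cover_large, cover_medium, cover_small, bowl_large's own z axis and vertical below 0.1 rad and horizontal distance between bowl_small and bowl_medium below 0.012 m and z of bowl_small in the frame of bowl_medium between 0.012 and 0.02 m and horizontal distance between cover_large and tray below 0.02 m and z of cover_large in the frame of tray between 0.001 and 0.009 m and horizontal distance between cover_medium and cover_large below 0.012 m and z of cover_medium in the frame of cover_large between 0.014 and 0.022 m and horizontal distance between cover_small and cover_medium below 0.012 m and z of cover_small in the frame of cover_medium between 0.014 and 0.022 m and distance of bowl_large from where it was at the start of the episode below 0.04 m and linear speed of each of bowl_medium, bowl_small, cover_large, cover_medium, cover_small, bowl_large below 0.02 m/s and angular speed of each of bowl_medium, bowl_small, cover_large, cover_medium, cover_small, bowl_large below 0.2 rad/s); the robot touches nothing.
It fails at once if the jigger is pushed more than 30 mm or knocked over (distance of jigger from where it was at the start of the episode above 0.03 m or angle between jigger's own z axis and vertical above 0.5 rad).
It fails at once if the toothpick pot is pushed more than 30 mm or knocked over (distance of pick_pot from where it was at the start of the episode above 0.03 m or angle between pick_pot's own z axis and vertical above 0.5 rad).
It fails at once if the bottle stopper is pushed more than 30 mm or knocked over (distance of stopper from where it was at the start of the episode above 0.03 m or angle between stopper's own z axis and vertical above 0.5 rad).
It fails at once if a bowl is dropped: it falls free, touching nothing, with its underside more than 65 mm above the counter ((contact force between bowl_medium and anything else below 0.001 N and height (world z) of bowl_medium above 0.065 m) or (contact force between bowl_small and anything else below 0.001 N and height (world z) of bowl_small above 0.065 m)).
It fails at once if a cover is dropped: it falls free, touching nothing, with its underside more than 65 mm above the counter ((contact force between cover_large and anything else below 0.001 N and height (world z) of cover_large above 0.065 m) or (contact force between cover_medium and anything else below 0.001 N and height (world z) of cover_medium above 0.065 m) or (contact force between cover_small and anything else below 0.001 N and height (world z) of cover_small above 0.065 m)).
It also fails if it takes over 134 s, if anything falls off the work surface, if the arm or the gripper's body presses on something with over 40 N, if the wrist force passes 120 N, or if a joint passes its speed limit or range.

### The arm

A 6-joint arm with a two-finger parallel gripper is mounted at the origin on the work surface. World frame = base frame: x ahead of the robot, y to its left, z up, the work surface at z = 0. Lengths are in m, angles in rad, forces in N, time in s.
With the tool pointing down it reaches from about 0.25 to 0.775 m from the base axis. Payload 4 kg.
Tool frame: the origin (TCP) lies midway between the tips of the shut fingers; the grasp point (between the pads) lies 19 mm behind it (robot.hold_point_z is the distance from the TCP to the grasp point, in m); z points along the fingers, y is the line along which they close (so a half turn about z gives the same grasp; the last joint's range is limited). The gripper opens to 94 mm and grips with 3 to 60 N. Pads are 16 mm wide; open, the fingers measure 119 mm over their backs; the gripper's body (75 mm by 177 mm) begins 78 mm behind the grasp point.
Start: joints at [-0.103, 0.087, 1.371, -0, 1.684, -0.103], TCP at [0.55, -0, 0.206] pointing down, gripper open.
Joint ranges: [-3.1, 3.1], [-0.76, 2.03], [0.27, 2.55], [-1.08, 4.22], [0.17, 2.65], [-2.57, 2.57]. Speed limits (rad/s): [2.79, 2.79, 3.14, 3.14, 3.14, 3.14].

### API

Orientations are given as [roll, pitch, yaw] about the fixed x, y, z axes, in that order (R = Rz(yaw) Ry(pitch) Rx(roll)).
In Python, from bench import readout, imaging, robot gives the robot as it stands.
- The arm moves only by the tool carry_out, never from a script. Its argument "motion" is text: rows parted by semicolons, each of 7 numbers parted by spaces: the shift along the tool's x, y, z each as a share of 200 mm, from -1 to 1, then the turn, a rotation vector about the tool's x, y, z each as a share of 120 degrees, from -1 to 1, then the opening, from 0 (shut) to 1 (fully open). A call has 1 to 12 rows; each row shifts and turns the commanded pose from where the row before left it, along the tool's axes as they then stand; what a row does not reach is not made up. A row lasts 1/8 s, in which the tool goes at most 62.5 mm and 10.7 degrees, less where a joint would pass 70% of its speed; a pose out of reach is approached as far as the arm can. A call with a number of a shift or a turn outside -1 to 1 is refused whole. A call with a gripper value outside its range is refused whole. The fingers move at their own pace and stop on an object; the grip force is fixed at half the most. Time passes only in rows, so rows that do not move let the fingers close. It gives the time, the measured TCP pose, the force, the opening and the grip force at its end, in the units of the state.
- readout.get_obs(): the state, without advancing time (a new reading comes with each control period).
- imaging.snapshot(name): name is "scene" or "side" or "wrist"; returns a dict with "pixels" (400x640x3 uint8, red, green, blue), "fx", "fy", "cx", "cy" (pixels), "R" (3x3) and "t" (3): a world point X has camera coordinates R X + t. Camera axes: x right, y down, z forward; pixel columns grow to the right and rows downward; lengths in m; the calibration is good to about 2 mm. The wrist camera is an equidistant fisheye: a pixel r from the principal point sees the ray r / f radians off the axis. A picture is of the moment at which its call begins. There is no depth.
- robot.close_job(): hands the job in; it is judged then, once.
The state is a dict: "time": time; "joint_positions": joint angles; "qvel": joint speeds; "joint_torque": joint torques, N m; "tool_pos": TCP position; "ee_rot": TCP orientation; "wrist_force": force on the tool from outside, world axes, zero at the start; "wrist_torque": the same for the moment, N m; "width": finger opening in m; "finger_force": force on a finger pad.
Only numpy, scipy, OpenCV 4.12 (cv2) and the standard library are available. Lean on these libraries where they do the work, as an engineer would, in place of code of your own. Each camera call takes 0.05 s, during which the arm holds its last target. There are 200 camera calls.

## Working session

There is one attempt and no reset: what is moved stays moved. The work goes in short steps, Python scripts to look and compute and a tool call to move; the robot and the scene stay as the last step left them, time stands still between calls to the robot, and variables do not carry over. Pictures are saved under pics/ and viewed, at most 14 in all, crops included, and the job is handed in when it is done.

Besides the shell and the picture viewer there is one more tool, called after ">>>" in YAML: its name, and indented under it one key for each argument. carry_out: Moves the arm, as the interface text tells. Its arguments: {"type":"object","properties":{"motion":{"type":"string"}},"required":["motion"]}

```bash
ls; mkdir -p pics
python3 - <<'E'
from bench import readout, imaging, robot
import cv2,numpy as np
for n in ["scene","side","wrist"]:
    s=imaging.snapshot(n); cv2.imwrite(f"pics/{n}0.png",s["pixels"][:,:,::-1]); print(n,s["fx"],s["cx"],s["cy"],s["R"],s["t"])
print(readout.get_obs(), robot.hold_point_z)
E
```

```text
pics
scene 368.5331923672582 321.6432559853697 201.72824129665455 [[ 0.57723956  0.81644557  0.01452959]
 [ 0.67262301 -0.46531528 -0.57537812]
 [-0.46300407  0.34190395 -0.81775847]] [-0.33558576 -0.35136802  1.1739075 ]
side 504.50687680550493 323.1229143126231 198.2065529220786 [[-0.99701137 -0.07724248 -0.00138504]
 [-0.05708838  0.7487136  -0.66043082]
 [ 0.05205031 -0.65837797 -0.75088562]] [0.57535357 0.04791456 1.16184796]
wrist 309.70691628693146 319.35552596599996 195.32478071730822 [[ 9.99996898e-01 -7.25472636e-04 -2.38260292e-03]
 [-5.15085491e-05 -9.62456136e-01  2.71437257e-01]
 [-2.49007110e-03 -2.71436292e-01 -9.62453188e-01]] [-0.55003855 -0.0288725   0.39368375]
{'time': 0.15, 'joint_positions': array([-1.03127418e-01,  8.77728777e-02,  1.37188930e+00,  1.67679638e-06,
        1.68358998e+00, -1.03115409e-01]), 'qvel': array([ 1.63401580e-03, -1.17402290e-03, -5.58720068e-03, -1.07202616e-04,
       -6.42962929e-05, -8.26654610e-04]), 'joint_torque': array([ 1.24418581e-03, -3.40636396e+01, -3.02795255e+01,  7.18983379e-02,
        3.04441026e-02, -1.11468453e-04]), 'tool_pos': array([5.49584811e-01, 2.38578780e-05, 2.04588832e-01]), 'ee_rot': array([-3.13994213e+00, -1.72475153e-04,  1.57078436e+00]), 'wrist_force': array([-0.19644422, -0.70803145,  0.00137053]), 'wrist_torque': array([-0.01418644, -0.00895555, -0.02611487]), 'finger_force': 0.0, 'width': 0.09387496544345435} 0.0188
```

View pics/scene0.png

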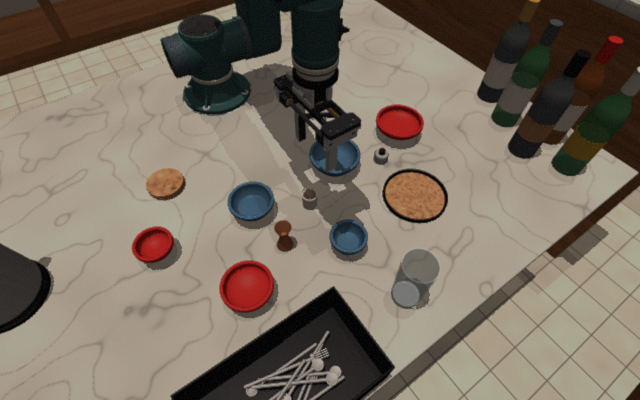

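View pics/side0.png

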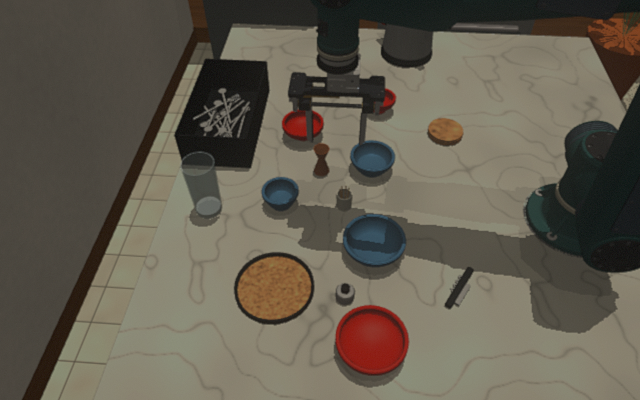

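View pics/wrist0.png

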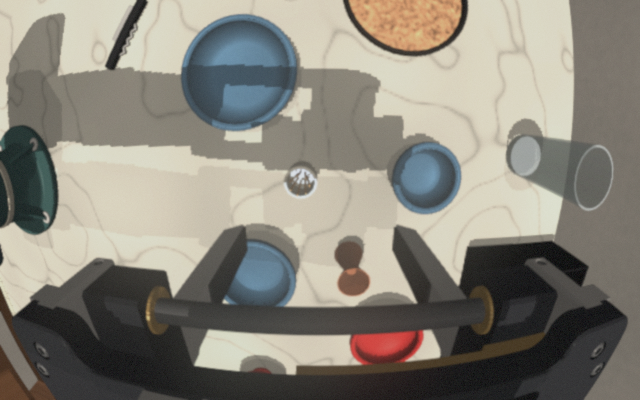

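The scene view shows the large bowl at (334,156), medium bowl at (251,202) and small bowl at (348,238). The covers are at (400,123), (247,287) and (154,245), the tray at (415,195), jigger at (284,235), pot at (310,197) and stopper at (381,156). The side view has the large bowl clear at (374,241). Next I'll fit rim circles of known radius.

```bash
cat > vis.py <<'E'
import cv2,numpy as np
from scipy.optimize import least_squares
from bench import imaging
def snap(n): return imaging.snapshot(n)
def cast(s,uv,z,fish=False):
    uv=np.atleast_2d(uv).astype(float)
    d=np.c_[(uv[:,0]-s["cx"])/s["fx"],(uv[:,1]-s["cy"])/s["fy"]]
    if fish:
        r=np.linalg.norm(d,axis=1); k=np.sinc(r/np.pi)
        d=np.c_[d*k[:,None],np.cos(r)]
    else: d=np.c_[d,np.ones(len(d))]
    R=np.array(s["R"]);t=np.array(s["t"]); c=-R.T@t; w=d@R
    return c,c+w*((z-c[2])/w[:,2])[:,None]
def mask(s,col):
    h=cv2.cvtColor(s["pixels"],cv2.COLOR_RGB2HSV)
    if col=="blue": m=cv2.inRange(h,(95,90,25),(118,255,255))
    elif col=="red": m=cv2.inRange(h,(0,170,60),(6,255,255))|cv2.inRange(h,(172,170,60),(180,255,255))
    elif col=="cork": m=cv2.inRange(h,(7,90,90),(18,255,255))
    return cv2.morphologyEx(m,cv2.MORPH_CLOSE,np.ones((5,5)))
def fit(P,c,Rk):
    "centre of circle of known radius, from the half far from camera c"
    x0=P[:,:2].mean(0)
    for i in range(5):
        v=x0-c[:2]; v/=np.linalg.norm(v)
        Q=P[(P[:,:2]-x0)@v>0.1*Rk][:,:2]
        if len(Q)<8: return x0,9,0
        f=lambda x:np.linalg.norm(Q-x,axis=1)-Rk
        o=least_squares(f,x0,loss="soft_l1",f_scale=.001); x0=o.x
    return x0,np.sqrt(np.median(f(x0)**2)),len(Q)
def rims(n,col,z=.05,radii=(.067,.055,.043),amin=300):
    s=snap(n); m=mask(s,col); out=[]
    for k in cv2.findContours(m,cv2.RETR_EXTERNAL,cv2.CHAIN_APPROX_NONE)[0]:
        if cv2.contourArea(k)<amin: continue
        c,P=cast(s,k[:,0],z,n=="wrist")
        b=min(((*fit(P,c,r),r) for r in radii),key=lambda a:a[1])
        out.append((n,col,k[:,0].mean(0).round(),b[0].round(4),"res",round(b[1]*1e3,2),b[2],"R",b[3]))
    return out
E
python3 - <<'E'
from vis import *
for n in ["scene","side","wrist"]:
    for c in ["blue","red"]:
        for o in rims(n,c): print(*o)
    for o in rims(n,"cork",.005,(.078,)): print(*o)
for n,p in [("scene",[(287,244),(309,204),(381,160)]),("side",[(321,172),(344,205),(345,300)])]:
    print(n,cast(snap(n),p,.008)[1][:,:2].round(3).tolist())
E
```

```text
scene blue [348. 237.] [0.6816 0.0007] res 1.06 46 R 0.043
scene blue [251. 201.] [ 0.4738 -0.1291] res 0.75 55 R 0.055
scene blue [333. 159.] [0.476  0.1259] res 10.12 60 R 0.055
scene red [246. 286.] [ 0.6541 -0.2384] res 0.78 68 R 0.055
scene red [152. 244.] [ 0.4528 -0.3593] res 1.01 50 R 0.043
scene red [399. 122.] [0.4689 0.3453] res 1.37 55 R 0.067
scene red [609.  48.] [0.5876 1.2335] res 2.96 21 R 0.043
scene cork [415. 196.] [0.6645 0.2298] res 1.26 72 R 0.078
scene cork [164. 182.] [ 0.2999 -0.2741] res 6.81 64 R 0.078
side blue [372. 252.] [0.4723 0.22  ] res 16.31 155 R 0.067
side blue [369. 225.] [0.4648 0.1231] res 4.29 139 R 0.055
side blue [278. 189.] [0.6752 0.0135] res 1.98 96 R 0.043
side blue [373. 154.] [ 0.4658 -0.1325] res 1.96 79 R 0.043
side red [372. 339.] [0.4622 0.3557] res 0.76 92 R 0.067
side red [296. 124.] [ 0.6617 -0.2341] res 2.58 34 R 0.043
side cork [274. 288.] [0.6593 0.2378] res 0.9 92 R 0.078
side cork [446. 129.] [ 0.2788 -0.2514] res 6.32 58 R 0.078
side cork [614.  33.] [-0.347  -0.8344] res 9.68 78 R 0.078
wrist blue [245.  95.] [0.4652 0.1618] res 9000.0 0 R 0.067
wrist blue [238.  56.] [0.4971 0.1152] res 2.41 35 R 0.067
wrist red [385. 347.] [ 0.6459 -0.227 ] res 4.94 171 R 0.055
wrist cork [ 11. 391.] [-1.0075 -0.9811] res 9000.0 0 R 0.078
wrist cork [352. 281.] [ 0.6717 -0.1464] res 9000.0 0 R 0.078
wrist cork [406.  19.] [0.6679 0.1532] res 11.96 143 R 0.078
scene [[0.598, -0.11], [0.534, -0.005], [0.525, 0.238]]
side [[0.59, -0.099], [0.528, 0.005], [0.513, 0.256]]
```

The two oblique views differ by about 10 mm along their lines of sight, so I'll use the wrist camera from overhead for accuracy.

```bash
python3 - <<'E'
import re
t=open('vis.py').read()
t=t.replace("(95,90,25),(118,255,255)","(95,70,15),(120,255,255)")
t=t.replace("def fit(P,c,Rk):","def fit(P,c,Rk,far=True):").replace(">0.1*Rk]",">(0.1*Rk if far else -9)]").replace("fit(P,c,r),r)","fit(P,c,r,n!='wrist'),r)")
open('vis.py','w').write(t)
E
python3 - <<'E'
from vis import *
s=snap("wrist"); h=cv2.cvtColor(s["pixels"],cv2.COLOR_RGB2HSV)
for p in [(427,170),(440,195),(240,72),(210,50),(250,110),(260,270)]: print(p,h[p[1],p[0]])
for c in ["blue","red"]:
    for o in rims("wrist",c): print(*o)
print(*rims("scene","blue"),sep="\n")
E
```

```text
(427, 170) [102  80 165]
(440, 195) [104  38  87]
(240, 72) [102  81  98]
(210, 50) [103  82 125]
(250, 110) [101  82 130]
(260, 270) [101  81 154]
wrist blue [268. 278.] [ 0.4749 -0.1204] res 3.73 248 R 0.043
wrist blue [427. 178.] [0.6786 0.0038] res 4.0 189 R 0.043
wrist blue [230.  78.] [0.4622 0.1279] res 4.71 547 R 0.067
wrist red [383. 347.] [ 0.6471 -0.2472] res 6.45 228 R 0.043
('scene', 'blue', array([348., 236.]), array([0.681, 0.001]), 'res', np.float64(0.95), 48, 'R', 0.043)
('scene', 'blue', array([250., 201.]), array([ 0.4724, -0.129 ]), 'res', np.float64(1.16), 56, 'R', 0.055)
('scene', 'blue', array([333., 158.]), array([0.4325, 0.1434]), 'res', np.float64(3.87), 12, 'R', 0.043)
('scene', 'blue', array([312.,  32.]), array([-0.1555,  0.4681]), 'res', np.float64(3.76), 10, 'R', 0.043)
('scene', 'blue', array([277.,  18.]), array([-0.2401,  0.4243]), 'res', np.float64(3.26), 37, 'R', 0.043)
```

>>> carry_out:
  motion: "0.3 0 0 0 0 0 1; 0.3 0 -0.2 0 0 0 1; 0.2 0 -0.2 0 0 0 1; 0 0 0 0 0 0 1; 0 0 0 0 0 0 1"

```text
time: 1.52
tool_pos: [0.5498, 0.1516, 0.2793]
ee_rot: [-3.141, 0.001, 1.571]
wrist_force: [0.4, 0.2, -0.5]
width: 0.0939
finger_force: 0.0
```

```bash
sed -i 's/(95,70,15)/(95,55,15)/' vis.py
python3 - <<'E'
from vis import *
s=snap("wrist"); im=s["pixels"][:,:,::-1].copy()
for c in ["blue","red","cork"]:
    for o in rims("wrist",c,*((.005,(.078,)) if c=="cork" else ())): print(*o)
    cv2.drawContours(im,cv2.findContours(mask(s,c),cv2.RETR_EXTERNAL,cv2.CHAIN_APPROX_NONE)[0],-1,(0,255,0),1)
cv2.imwrite("pics/w1.png",im)
E
```

```text
wrist blue [272. 341.] [ 0.465  -0.1369] res 4.74 131 R 0.043
wrist blue [390. 270.] [0.6827 0.0089] res 4.48 153 R 0.043
wrist blue [254. 188.] [0.4596 0.1272] res 3.03 284 R 0.067
wrist red [252.  27.] [0.4667 0.3506] res 2.44 336 R 0.055
wrist cork [ 13. 369.] [-0.6962 -0.6264] res 127.41 202 R 0.078
wrist cork [393. 109.] [0.6612 0.2337] res 2.15 286 R 0.078
```

View pics/w1.png

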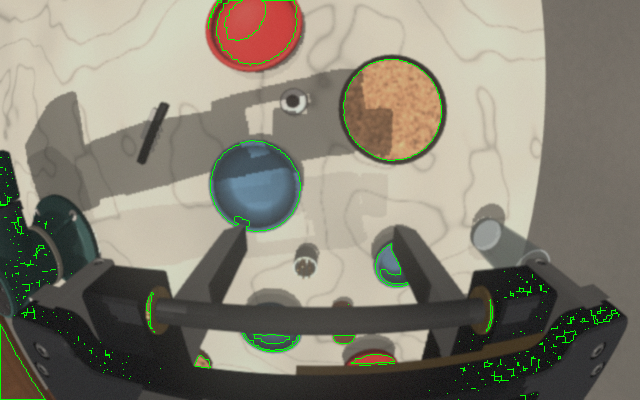

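The wrist view shows the large bowl at (255,186), tray at (392,109), stopper at (293,101) and cover_large cut off at the top. I'm tightening the fit (hull, free radius) and moving closer to cover_large.

>>> carry_out:
  motion: "0.3 -0.2 0 0 0 0 1; 0.3 -0.3 0 0 0 0 0.6; 0 0 0 0 0 0 0.6; 0 0 0 0 0 0 0.6; 0 0 0 0 0 0 0.6"

```text
time: 2.35
tool_pos: [0.472, 0.2469, 0.2796]
ee_rot: [-3.141, 0.001, 1.568]
wrist_force: [1.0, -0.6, -0.5]
width: 0.0586
finger_force: 0.0
```

```bash
cat >> vis.py <<'E'
def over(col,z=.05,amin=1500):
    "wrist view: free-radius circle through the hull of each whole blob"
    s=snap("wrist"); m=mask(s,col)
    for k in cv2.findContours(m,cv2.RETR_EXTERNAL,cv2.CHAIN_APPROX_NONE)[0]:
        if cv2.contourArea(k)<amin: continue
        k=cv2.convexHull(k)[:,0]; k=k[(k[:,1]>2)]
        _,P=cast(s,k,z,True); Q=P[:,:2]
        o=least_squares(lambda x:np.linalg.norm(Q-x[:2],axis=1)-x[2],[*Q.mean(0),.06],loss="soft_l1",f_scale=.001)
        print(col,k.mean(0).round(),"xy",o.x[:2].round(4),"R",o.x[2].round(4),"res mm",(1e3*np.abs(o.fun)).mean().round(2))
    return s
E
sed -i 's/(0,170,60),(6,255,255)/(0,110,50),(7,255,255)/; s/(172,170,60)/(172,110,50)/' vis.py
python3 - <<'E'
from vis import *
from bench import readout
over("red"); over("blue"); over("cork",.005)
print(readout.get_obs()["tool_pos"])
E
```

```text
red [309.  95.] xy [0.4608 0.3518] R 0.0659 res mm 0.11
blue [319. 246.] xy [0.4584 0.1263] R 0.0654 res mm 0.26
cork [435. 173.] xy [0.6607 0.2329] R 0.0767 res mm 0.16
[0.4718974  0.24721567 0.27978916]
```

>>> carry_out:
  motion: "0.175 -0.123 0.2 0 0 0 0.5; 0.175 -0.123 0.2 0 0 0 0.5; 0.175 -0.124 0.2 0 0 0 0.5; 0 0 0 0 0 0 0.5; 0 0 0 0 0 0 0.5"

```text
time: 3.12
tool_pos: [0.3982, 0.3529, 0.1609]
ee_rot: [3.14, -0.0, 1.57]
wrist_force: [-0.3, 0.1, 0.1]
width: 0.0469
finger_force: 0.0
```

>>> carry_out:
  motion: "0 0 0.25 0 0 0 0.5; 0 0 0.2 0 0 0 0.5; 0 0 0.1 0 0 0 0.5; 0 0 0.05 0 0 0 0.5; 0 0 0 0 0 0 0.5; 0 0 0 0 0 0 0; 0 0 0 0 0 0 0; 0 0 0 0 0 0 0; 0 0 0 0 0 0 0; 0 0 0 0 0 0 0"

```text
time: 4.38
tool_pos: [0.3972, 0.3532, 0.0403]
ee_rot: [3.141, 0.0, 1.571]
wrist_force: [-0.2, -0.0, 0.3]
width: 0.0072
finger_force: 29.9
```

>>> carry_out:
  motion: "0 0 -0.03 0 0 0 0; 0 0 -0.06 0 0 0 0; 0 0 -0.1 0 0 0 0; 0 0 -0.11 0 0 0 0; 0 0 0 0 0 0 0; 0 0 0 0 0 0 0"

```text
time: 5.12
tool_pos: [0.3968, 0.353, 0.0997]
ee_rot: [-3.141, 0.0, 1.571]
wrist_force: [-0.7, -0.5, -1.4]
width: 0.0074
finger_force: 29.9
```

Run:
```python
from vis import *
s=snap("side"); cv2.imwrite("pics/s1.png",cv2.resize(s["pixels"][200:400,250:500,::-1],None,fx=2.4,fy=2.4))
```

```text
(no output)
```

View pics/s1.png

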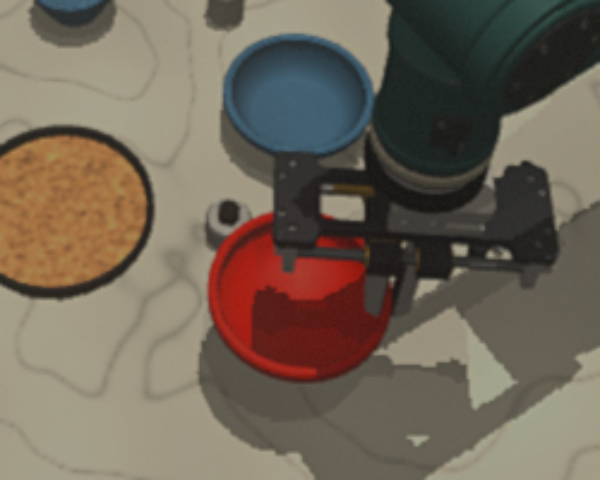

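The cover is held level at crop (300,295). Next I carry it to the tray.

>>> carry_out:
  motion: "-0.03 0.05 0 0 0 0 0; -0.075 0.125 0 0 0 0 0; -0.085 0.145 0 0 0 0 0; -0.085 0.145 0 0 0 0 0; -0.085 0.145 0 0 0 0 0; -0.085 0.145 0 0 0 0 0; -0.075 0.125 0 0 0 0 0; -0.05 0.085 0 0 0 0 0; -0.025 0.04 0 0 0 0 0; 0 0 0 0 0 0 0; 0 0 0 0 0 0 0"

```text
time: 6.55
tool_pos: [0.5975, 0.2348, 0.1002]
ee_rot: [-3.141, -0.0, 1.572]
wrist_force: [0.6, 0.1, -0.9]
width: 0.0075
finger_force: 29.9
```

>>> carry_out:
  motion: "0 0 0.06 0 0 0 0; 0 0 0.1 0 0 0 0; 0 0 0.06 0 0 0 0; 0 0 0.03 0 0 0 0; 0 0 0 0 0 0 0; 0 0 0 0 0 0 0"

```text
time: 7.3
tool_pos: [0.5987, 0.2343, 0.0508]
ee_rot: [3.14, -0.0, 1.571]
wrist_force: [-0.3, 0.4, -0.2]
width: 0.0076
finger_force: 29.9
```

>>> carry_out:
  motion: "0 0 0.015 0 0 0 0; 0 0 0.01 0 0 0 0; 0 0 0 0 0 0 0; 0 0 0 0 0 0 0"

```text
time: 7.8
tool_pos: [0.5983, 0.2342, 0.0454]
ee_rot: [3.141, -0.0, 1.571]
wrist_force: [0.2, -0.2, -0.4]
width: 0.0075
finger_force: 29.9
```

>>> carry_out:
  motion: "0 0 0.006 0 0 0 0; 0 0 0 0 0 0 0; 0 0 0 0 0 0 0"

```text
time: 8.18
tool_pos: [0.598, 0.2343, 0.0451]
ee_rot: [3.141, -0.0, 1.571]
wrist_force: [-3.8, 0.5, 5.5]
width: 0.0078
finger_force: 29.9
```

Contact confirmed at 5.5 N. I'll release gently, rise, and measure.

>>> carry_out:
  motion: "0 0 0 0 0 0 0.1; 0 0 0 0 0 0 0.2; 0 0 0 0 0 0 0.3; 0 0 0 0 0 0 0.3; 0 0 -0.1 0 0 0 0.3; 0 0 -0.3 0 0 0 0.4; -0.15 0 -0.25 0 0 0 0.5; -0.3 0 -0.1 0 0 0 0.5; 0 0 0 0 0 0 0.5; 0 0 0 0 0 0 0.5"

```text
time: 9.43
tool_pos: [0.5982, 0.1451, 0.1946]
ee_rot: [3.141, -0.001, 1.57]
wrist_force: [0.1, -0.1, 0.3]
width: 0.0472
finger_force: 0.0
```

Run:
```python
from vis import *
s=over("red",.055); over("blue"); over("cork",.005)
cv2.imwrite("pics/w2.png",s["pixels"][:,:,::-1])
```

```text
red [376. 103.] xy [0.6613 0.2297] R 0.0667 res mm 0.39
blue [198. 202.] xy [0.4595 0.1256] R 0.0656 res mm 0.36
```

>>> carry_out:
  motion: "-0.2 0 0 0 0 0 0.5; -0.3 0 0 0 0 0 0.5; -0.3 0 0 0 0 0 0.5; -0.3 0 0 0 0 0 0.5; -0.3 0 0 0 0 0 0.5; -0.3 0 0 0 0 0 0.5; -0.3 0 0 0 0 0 0.5; -0.3 0 0 0 0 0 0.5; 0 0 0 0 0 0 0.5; 0 0 0 0 0 0 0.5"

```text
time: 10.82
tool_pos: [0.5984, -0.3138, 0.1926]
ee_rot: [-3.14, -0.002, 1.572]
wrist_force: [0.0, 0.1, 1.4]
width: 0.047
finger_force: 0.0
```

Run:
```python
from vis import *
s=over("red"); over("blue")
cv2.imwrite("pics/w3.png",s["pixels"][:,:,::-1])
```

```text
red [191. 223.] xy [ 0.4477 -0.3607] R 0.0427 res mm 0.46
red [366. 116.] xy [ 0.6488 -0.2388] R 0.0541 res mm 0.18
blue [190.  44.] xy [ 0.4664 -0.1279] R 0.054 res mm 0.17
```

View pics/w3.png

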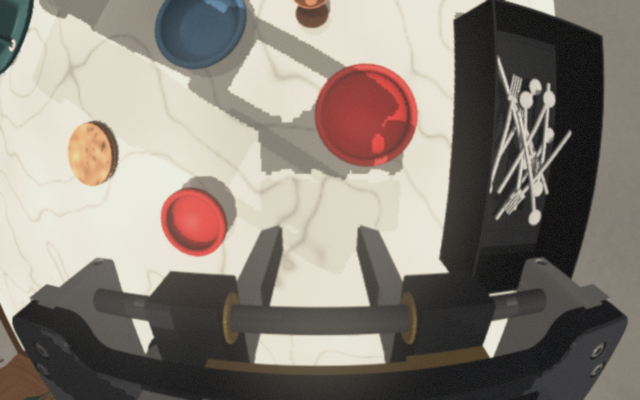

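Cover_medium is at (366,116), cover_small at (194,222), bowl_medium at (200,32) and jigger at (311,12), all clear. The pinch point needs only a move in y and z.

>>> carry_out:
  motion: "0.19 0 0.15 0 0 0 0.5; 0.185 0 0.2 0 0 0 0.5; 0 0 0.2 0 0 0 0.5; 0 0 0.13 0 0 0 0.5; 0 0 0.06 0 0 0 0.5; 0 0 0.02 0 0 0 0.5; 0 0 0 0 0 0 0.5; 0 0 0 0 0 0 0.5"

```text
time: 11.92
tool_pos: [0.5991, -0.2406, 0.0434]
ee_rot: [3.139, 0.001, 1.571]
wrist_force: [0.4, 0.2, 0.7]
width: 0.0466
finger_force: 0.0
```

>>> carry_out:
  motion: "0 0 0 0 0 0 0; 0 0 0 0 0 0 0; 0 0 0 0 0 0 0; 0 0 0 0 0 0 0; 0 0 0 0 0 0 0"

```text
time: 12.55
tool_pos: [0.5981, -0.2402, 0.0417]
ee_rot: [3.142, 0.0, 1.571]
wrist_force: [0.2, -0.4, -0.3]
width: 0.0074
finger_force: 29.9
```

>>> carry_out:
  motion: "0 0 -0.04 0 0 0 0; 0 0 -0.1 0 0 0 0; 0 0 -0.14 0 0 0 0; 0 0 -0.12 0 0 0 0; 0 0 -0.1 0 0 0 0; 0 0 0 0 0 0 0; 0 0 0 0 0 0 0"

```text
time: 13.42
tool_pos: [0.5979, -0.24, 0.1416]
ee_rot: [-3.141, -0.0, 1.571]
wrist_force: [0.8, -0.3, -1.4]
width: 0.0075
finger_force: 29.9
```

>>> carry_out:
  motion: "0.08 0 0 0 0 0 0; 0.16 0 0 0 0 0 0; 0.22 0.01 0 0 0 0 0; 0.25 0.01 0 0 0 0 0; 0.27 0.01 0 0 0 0 0; 0.27 0.01 0 0 0 0 0; 0.27 0.01 0 0 0 0 0; 0.25 0.01 0 0 0 0 0; 0.22 0 0 0 0 0 0; 0.17 0 0 0 0 0 0; 0.12 0 0 0 0 0 0; 0.065 0 0 0 0 0 0"

```text
time: 14.92
tool_pos: [0.6094, 0.2302, 0.141]
ee_rot: [-3.14, 0.0, 1.572]
wrist_force: [0.3, -0.3, -1.1]
width: 0.0074
finger_force: 29.9
```

>>> carry_out:
  motion: "0 0 0 0 0 0 0; 0 0 0.08 0 0 0 0; 0 0 0.1 0 0 0 0; 0 0 0.08 0 0 0 0; 0 0 0 0 0 0 0; 0 0 0 0 0 0 0"

```text
time: 15.68
tool_pos: [0.6104, 0.2288, 0.0899]
ee_rot: [3.141, -0.0, 1.571]
wrist_force: [0.8, 0.4, 0.0]
width: 0.0075
finger_force: 29.9
```

>>> carry_out:
  motion: "0 0 0.05 0 0 0 0; 0 0 0.04 0 0 0 0; 0 0 0.02 0 0 0 0; 0 0 0.01 0 0 0 0; 0 0 0 0 0 0 0; 0 0 0 0 0 0 0"

```text
time: 16.42
tool_pos: [0.6104, 0.229, 0.0661]
ee_rot: [3.141, -0.0, 1.571]
wrist_force: [-0.6, -0.6, -0.4]
width: 0.0077
finger_force: 29.9
```

>>> carry_out:
  motion: "0 0 0.006 0 0 0 0; 0 0 0 0 0 0 0; 0 0 0 0 0 0 0"

```text
time: 16.8
tool_pos: [0.6103, 0.229, 0.0648]
ee_rot: [3.141, -0.0, 1.571]
wrist_force: [-0.4, 0.8, -0.4]
width: 0.0078
finger_force: 29.9
```

>>> carry_out:
  motion: "0 0 0.006 0 0 0 0; 0 0 0 0 0 0 0; 0 0 0 0 0 0 0"

```text
time: 17.18
tool_pos: [0.6101, 0.2291, 0.0645]
ee_rot: [3.141, -0.0, 1.571]
wrist_force: [-2.8, -0.6, 6.0]
width: 0.0081
finger_force: 29.9
```

>>> carry_out:
  motion: "0 0 0 0 0 0 0.1; 0 0 0 0 0 0 0.2; 0 0 0 0 0 0 0.3; 0 0 0 0 0 0 0.3; 0 0 -0.1 0 0 0 0.3; 0 0 -0.25 0 0 0 0.4; -0.15 0 -0.25 0 0 0 0.5; -0.3 0 0 0 0 0 0.5; 0 0 0 0 0 0 0.5; 0 0 0 0 0 0 0.5"

```text
time: 18.42
tool_pos: [0.6103, 0.139, 0.1842]
ee_rot: [3.141, -0.001, 1.57]
wrist_force: [0.9, -0.3, 0.7]
width: 0.0469
finger_force: 0.0
```

Run:
```python
from vis import *
s=over("red",.055)
cv2.imwrite("pics/w4.png",cv2.resize(s["pixels"][0:220,250:500,::-1],None,fx=2.4,fy=2.4))
```

```text
red [370.  95.] xy [0.6613 0.2297] R 0.0667 res mm 0.41
```

View pics/w4.png

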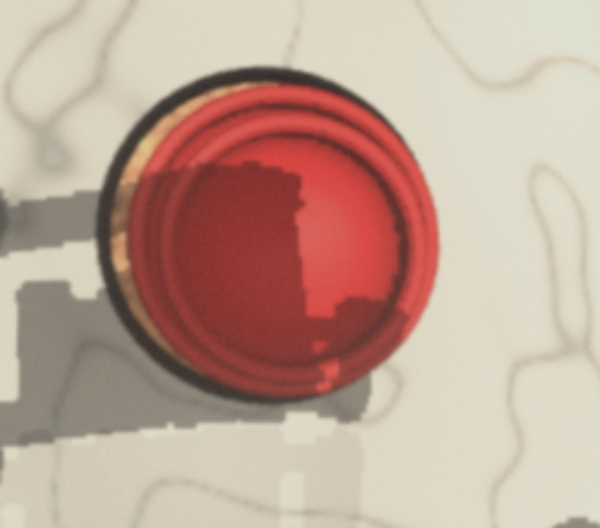

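The medium cover sits concentric inside the large one at crop (285,240), within the tray. Next is the small cover.

>>> carry_out:
  motion: "-0.26 -0.091 0 0 0 0 0.5; -0.26 -0.091 0 0 0 0 0.5; -0.26 -0.091 0 0 0 0 0.5; -0.26 -0.091 0 0 0 0 0.5; -0.26 -0.091 0 0 0 0 0.5; -0.26 -0.091 0 0 0 0 0.5; -0.26 -0.091 0 0 0 0 0.5; -0.26 -0.091 0 0 0 0 0.5; -0.26 -0.091 0 0 0 0 0.5; -0.26 -0.091 0 0 0 0 0.5; -0.245 -0.095 0 0 0 0 0.5; 0 0 0 0 0 0 0.5"

```text
time: 19.98
tool_pos: [0.4084, -0.432, 0.1822]
ee_rot: [-3.14, -0.001, 1.568]
wrist_force: [0.8, 0.4, -0.0]
width: 0.0471
finger_force: 0.0
```

>>> carry_out:
  motion: "0 0 0 0 0 0 0.5; 0 0 0 0 0 0 0.5"

```text
time: 20.23
tool_pos: [0.4103, -0.4285, 0.1834]
ee_rot: [3.141, -0.0, 1.573]
wrist_force: [-0.3, 0.4, -0.1]
width: 0.047
finger_force: 0.0
```

Run:
```python
from vis import *
s=over("red"); over("blue")
```

```text
red [353. 122.] xy [ 0.4467 -0.3615] R 0.042 res mm 0.17
```

>>> carry_out:
  motion: "0.17 -0.01 0.15 0 0 0 0.5; 0.17 0 0.2 0 0 0 0.5; 0 0 0.18 0 0 0 0.5; 0 0 0.11 0 0 0 0.5; 0 0 0.05 0 0 0 0.5; 0 0 0.02 0 0 0 0.5; 0 0 0 0 0 0 0.5; 0 0 0 0 0 0 0.5"

```text
time: 21.32
tool_pos: [0.4078, -0.3628, 0.0425]
ee_rot: [3.14, 0.002, 1.571]
wrist_force: [-0.7, 0.4, -0.4]
width: 0.047
finger_force: 0.0
```

>>> carry_out:
  motion: "0 0 0 0 0 0 0; 0 0 0 0 0 0 0; 0 0 0 0 0 0 0; 0 0 0 0 0 0 0; 0 0 0 0 0 0 0"

```text
time: 21.95
tool_pos: [0.4072, -0.3622, 0.0414]
ee_rot: [3.142, 0.0, 1.571]
wrist_force: [0.7, 0.2, 0.9]
width: 0.0074
finger_force: 29.5
```

>>> carry_out:
  motion: "0 0 -0.04 0 0 0 0; 0 0 -0.1 0 0 0 0; 0 0 -0.15 0 0 0 0; 0 0 -0.15 0 0 0 0; 0 0 -0.11 0 0 0 0; 0 0 0 0 0 0 0; 0 0 0 0 0 0 0"

```text
time: 22.82
tool_pos: [0.4068, -0.3617, 0.1503]
ee_rot: [-3.141, -0.001, 1.571]
wrist_force: [0.1, -0.3, -0.9]
width: 0.0075
finger_force: 29.6
```

>>> carry_out:
  motion: "0.08 0.03 0 0 0 0 0; 0.16 0.06 0 0 0 0 0; 0.21 0.075 0 0 0 0 0; 0.24 0.085 0 0 0 0 0; 0.24 0.085 0 0 0 0 0; 0.24 0.085 0 0 0 0 0; 0.24 0.085 0 0 0 0 0; 0.24 0.085 0 0 0 0 0; 0.24 0.085 0 0 0 0 0; 0.24 0.085 0 0 0 0 0; 0.24 0.085 0 0 0 0 0; 0.21 0.075 0 0 0 0 0"

```text
time: 24.32
tool_pos: [0.5902, 0.1569, 0.15]
ee_rot: [-3.139, -0.0, 1.572]
wrist_force: [-0.5, 0.4, -0.0]
width: 0.0073
finger_force: 29.5
```

>>> carry_out:
  motion: "0.18 0.07 0 0 0 0 0; 0.12 0.05 0 0 0 0 0; 0.076 0.035 0 0 0 0 0; 0 0 0 0 0 0 0; 0 0 0 0 0 0 0; 0 0 0 0 0 0 0"

```text
time: 25.08
tool_pos: [0.622, 0.228, 0.1516]
ee_rot: [3.142, 0.0, 1.569]
wrist_force: [-0.5, 0.3, -0.7]
width: 0.0074
finger_force: 29.6
```

>>> carry_out:
  motion: "0 0 0.08 0 0 0 0; 0 0 0.1 0 0 0 0; 0 0 0.08 0 0 0 0; 0 0 0.05 0 0 0 0; 0 0 0.025 0 0 0 0; 0 0 0 0 0 0 0; 0 0 0 0 0 0 0"

```text
time: 25.95
tool_pos: [0.6227, 0.2293, 0.0852]
ee_rot: [3.14, -0.0, 1.571]
wrist_force: [-0.1, 0.7, -1.0]
width: 0.0078
finger_force: 29.6
```

>>> carry_out:
  motion: "0 0 0.008 0 0 0 0; 0 0 0 0 0 0 0; 0 0 0 0 0 0 0"

```text
time: 26.32
tool_pos: [0.6222, 0.2291, 0.0828]
ee_rot: [3.141, -0.0, 1.571]
wrist_force: [-0.3, 0.3, 0.0]
width: 0.0079
finger_force: 29.6
```

>>> carry_out:
  motion: "0 0 0.006 0 0 0 0; 0 0 0 0 0 0 0; 0 0 0 0 0 0 0"

```text
time: 26.7
tool_pos: [0.6222, 0.2293, 0.0822]
ee_rot: [3.141, -0.0, 1.571]
wrist_force: [-2.4, -0.2, 3.4]
width: 0.0077
finger_force: 29.6
```

>>> carry_out:
  motion: "0 0 0 0 0 0 0.1; 0 0 0 0 0 0 0.2; 0 0 0 0 0 0 0.3; 0 0 0 0 0 0 0.3; 0 0 -0.1 0 0 0 0.3; 0 0 -0.25 0 0 0 0.4; -0.15 0 -0.19 0 0 0 0.5; -0.295 0 0 0 0 0 0.5; 0 0 0 0 0 0 0.5; 0 0 0 0 0 0 0.5"

```text
time: 27.95
tool_pos: [0.6223, 0.1403, 0.1905]
ee_rot: [3.14, -0.001, 1.57]
wrist_force: [0.2, 0.5, 0.0]
width: 0.0468
finger_force: 0.0
```

Run:
```python
from vis import *
s=over("red",.055); over("blue")
a=cv2.resize(s["pixels"][0:200,260:480,::-1],(440,400))
t=snap("side"); b=cv2.resize(t["pixels"][220:340,220:328,::-1],(360,400))
cv2.imwrite("pics/w5.png",np.hstack([a,b]))
```

```text
red [353. 100.] xy [0.6614 0.2296] R 0.0667 res mm 0.44
blue [182. 197.] xy [0.4596 0.1256] R 0.0655 res mm 0.32
```

View pics/w5.png

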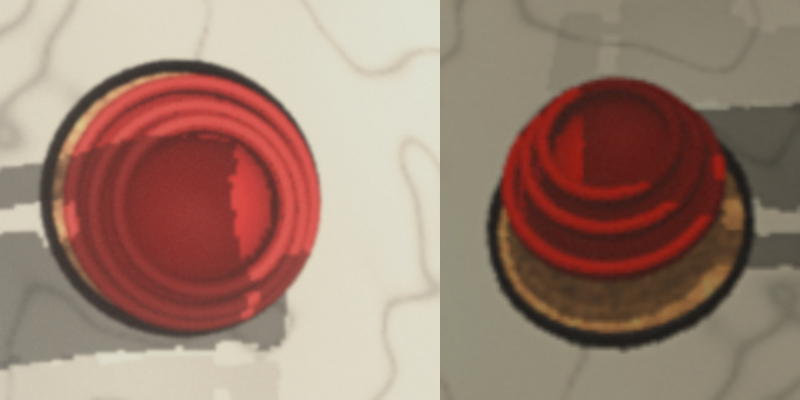

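All three covers are nested evenly, centred near (190,200) in the left half. On to the medium bowl.

>>> carry_out:
  motion: "-0.243 -0.148 0 0 0 0 0.5; -0.243 -0.148 0 0 0 0 0.5; -0.243 -0.148 0 0 0 0 0.5; -0.243 -0.148 0 0 0 0 0.5; -0.243 -0.148 0 0 0 0 0.5; -0.243 -0.148 0 0 0 0 0.5; -0.243 -0.148 0 0 0 0 0.5; 0 0 0 0 0 0 0.5; 0 0 0 0 0 0 0.5; 0 0 0 0 0 0 0.5"

```text
time: 29.35
tool_pos: [0.4158, -0.1987, 0.1895]
ee_rot: [3.141, -0.001, 1.574]
wrist_force: [0.8, -0.5, 0.9]
width: 0.0471
finger_force: 0.0
```

Run:
```python
from vis import *
s=over("blue")
```

```text
blue [369. 115.] xy [ 0.4656 -0.1277] R 0.0527 res mm 0.32
blue [531.  38.] xy [0.671 0.004] R 0.0451 res mm 1.77
```

>>> carry_out:
  motion: "0.18 -0.005 0.15 0 0 0 0.5; 0.175 0 0.2 0 0 0 0.5; 0 0 0.19 0 0 0 0.5; 0 0 0.12 0 0 0 0.5; 0 0 0.06 0 0 0 0.5; 0 0 0.02 0 0 0 0.5; 0 0 0 0 0 0 0.5; 0 0 0 0 0 0 0.5"

```text
time: 30.4
tool_pos: [0.4148, -0.1295, 0.0426]
ee_rot: [3.14, 0.001, 1.571]
wrist_force: [-0.1, 0.3, 0.3]
width: 0.047
finger_force: 0.0
```

>>> carry_out:
  motion: "0 0 0 0 0 0 0; 0 0 0 0 0 0 0; 0 0 0 0 0 0 0; 0 0 0 0 0 0 0; 0 0 0 0 0 0 0"

```text
time: 31.02
tool_pos: [0.414, -0.129, 0.0415]
ee_rot: [3.141, -0.0, 1.571]
wrist_force: [0.7, -0.0, 0.6]
width: 0.0077
finger_force: 29.8
```

>>> carry_out:
  motion: "0 0 -0.04 0 0 0 0; 0 0 -0.1 0 0 0 0; 0 0 -0.14 0 0 0 0; 0 0 -0.12 0 0 0 0; 0 0 -0.1 0 0 0 0; 0 0 0 0 0 0 0; 0 0 0 0 0 0 0"

```text
time: 31.9
tool_pos: [0.4133, -0.1288, 0.1405]
ee_rot: [-3.14, -0.001, 1.571]
wrist_force: [-0.9, 0.1, -2.8]
width: 0.0076
finger_force: 29.9
```

>>> carry_out:
  motion: "0.06 -0.005 0 0 0 0 0; 0.13 -0.005 0 0 0 0 0; 0.18 -0.005 0 0 0 0 0; 0.2 -0.005 0 0 0 0 0; 0.2 -0.005 0 0 0 0 0; 0.19 -0.003 0 0 0 0 0; 0.15 0 0 0 0 0 0; 0.1 0 0 0 0 0 0; 0.06 0 0 0 0 0 0; 0 0 0 0 0 0 0; 0 0 0 0 0 0 0; 0 0 0 0 0 0 0"

```text
time: 33.4
tool_pos: [0.4084, 0.1243, 0.1415]
ee_rot: [3.142, 0.0, 1.57]
wrist_force: [-0.5, 0.0, -1.9]
width: 0.0079
finger_force: 29.9
```

>>> carry_out:
  motion: "0 0 0.08 0 0 0 0; 0 0 0.11 0 0 0 0; 0 0 0.1 0 0 0 0; 0 0 0.06 0 0 0 0; 0 0 0.03 0 0 0 0; 0 0 0.015 0 0 0 0; 0 0 0 0 0 0 0; 0 0 0 0 0 0 0"

```text
time: 34.4
tool_pos: [0.4089, 0.125, 0.0632]
ee_rot: [3.14, -0.0, 1.571]
wrist_force: [-1.1, 0.3, -1.8]
width: 0.0068
finger_force: 29.9
```

>>> carry_out:
  motion: "0 0 0.008 0 0 0 0; 0 0 0 0 0 0 0; 0 0 0 0 0 0 0"

```text
time: 34.78
tool_pos: [0.4084, 0.1249, 0.0609]
ee_rot: [3.141, -0.0, 1.571]
wrist_force: [0.4, 0.2, -1.9]
width: 0.0076
finger_force: 29.9
```

>>> carry_out:
  motion: "0 0 0.01 0 0 0 0; 0 0 0.004 0 0 0 0; 0 0 0 0 0 0 0; 0 0 0 0 0 0 0"

```text
time: 35.28
tool_pos: [0.4084, 0.1249, 0.0582]
ee_rot: [3.141, 0.0, 1.571]
wrist_force: [-0.6, -0.4, -1.6]
width: 0.008
finger_force: 29.8
```

>>> carry_out:
  motion: "0 0 0.005 0 0 0 0; 0 0 0 0 0 0 0; 0 0 0 0 0 0 0"

```text
time: 35.65
tool_pos: [0.4085, 0.1249, 0.0575]
ee_rot: [3.141, -0.0, 1.571]
wrist_force: [-1.6, -0.6, 1.4]
width: 0.0075
finger_force: 29.8
```

>>> carry_out:
  motion: "0 0 0.003 0 0 0 0; 0 0 0 0 0 0 0.1; 0 0 0 0 0 0 0.2; 0 0 0 0 0 0 0.3; 0 0 0 0 0 0 0.3; 0 0 -0.1 0 0 0 0.3; 0 0 -0.25 0 0 0 0.4; -0.15 0 -0.25 0 0 0 0.5; -0.3 0.05 0 0 0 0 0.5; 0 0.2 0 0 0 0 0.5; 0 0 0 0 0 0 0.5; 0 0 0 0 0 0 0.5"

```text
time: 37.15
tool_pos: [0.4578, 0.0351, 0.1761]
ee_rot: [-3.14, -0.0, 1.571]
wrist_force: [-0.5, -0.1, -0.3]
width: 0.0474
finger_force: 0.0
```

Run:
```python
from vis import *
s=over("blue")
cv2.imwrite("pics/w6.png",s["pixels"][:250,100:600,::-1])
```

```text
blue [500. 214.] xy [0.6745 0.0044] R 0.0419 res mm 0.34
blue [319.  93.] xy [0.4588 0.1255] R 0.065 res mm 0.22
```

View pics/w6.png

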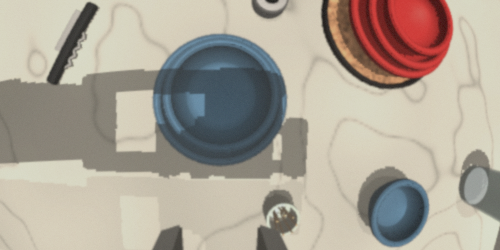

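The medium bowl is nested concentrically at crop (220,98). The small bowl is at crop (399,213), so I'll hover over it.

>>> carry_out:
  motion: "-0.13 0.22 0 0 0 0 0.5; -0.13 0.22 0 0 0 0 0.5; -0.13 0.22 0 0 0 0 0.5; -0.13 0.23 0 0 0 0 0.5; 0 0 0 0 0 0 0.5; 0 0 0 0 0 0 0.5; 0 0 0 0 0 0 0.5"

```text
time: 38.08
tool_pos: [0.6355, -0.0679, 0.1778]
ee_rot: [3.14, 0.0, 1.572]
wrist_force: [-0.4, -0.3, 0.6]
width: 0.0471
finger_force: 0.0
```

Run:
```python
from vis import *
s=over("blue")
```

```text
blue [361. 112.] xy [0.6767 0.0036] R 0.0409 res mm 0.27
blue [152.  49.] xy [0.4603 0.1261] R 0.0674 res mm 0.39
```

>>> carry_out:
  motion: "0.18 0.012 0.14 0 0 0 0.5; 0.18 0 0.19 0 0 0 0.5; 0 0 0.17 0 0 0 0.5; 0 0 0.11 0 0 0 0.5; 0 0 0.05 0 0 0 0.5; 0 0 0.02 0 0 0 0.5; 0 0 0 0 0 0 0.5; 0 0 0 0 0 0 0.5"

```text
time: 39.12
tool_pos: [0.6396, 0.0027, 0.0419]
ee_rot: [3.139, 0.0, 1.571]
wrist_force: [-1.2, 0.3, 0.1]
width: 0.0468
finger_force: 0.0
```

>>> carry_out:
  motion: "0 0 0 0 0 0 0; 0 0 0 0 0 0 0; 0 0 0 0 0 0 0; 0 0 0 0 0 0 0; 0 0 0 0 0 0 0"

```text
time: 39.75
tool_pos: [0.6385, 0.003, 0.0405]
ee_rot: [-3.141, -0.0, 1.571]
wrist_force: [-0.2, 0.7, 0.8]
width: 0.0088
finger_force: 30.5
```

>>> carry_out:
  motion: "0 0 -0.04 0 0 0 0; 0 0 -0.1 0 0 0 0; 0 0 -0.15 0 0 0 0; 0 0 -0.14 0 0 0 0; 0 0 -0.1 0 0 0 0; 0 0 0 0 0 0 0; 0 0 0 0 0 0 0"

```text
time: 40.62
tool_pos: [0.6385, 0.0029, 0.1463]
ee_rot: [-3.141, 0.0, 1.571]
wrist_force: [-0.5, 0.4, -2.4]
width: 0.0084
finger_force: 30.5
```

>>> carry_out:
  motion: "0.03 -0.05 0 0 0 0 0; 0.06 -0.11 0 0 0 0 0; 0.09 -0.165 0 0 0 0 0; 0.1 -0.18 0 0 0 0 0; 0.1 -0.18 0 0 0 0 0; 0.09 -0.165 0 0 0 0 0; 0.07 -0.125 0 0 0 0 0; 0.045 -0.08 0 0 0 0 0; 0.025 -0.0375 0 0 0 0 0; 0 0 0 0 0 0 0; 0 0 0 0 0 0 0; 0 0 0 0 0 0 0"

```text
time: 42.12
tool_pos: [0.4208, 0.1245, 0.1464]
ee_rot: [-3.141, 0.0, 1.57]
wrist_force: [-0.6, 0.2, -2.9]
width: 0.0086
finger_force: 30.5
```

>>> carry_out:
  motion: "0 0 0.07 0 0 0 0; 0 0 0.1 0 0 0 0; 0 0 0.09 0 0 0 0; 0 0 0.05 0 0 0 0; 0 0 0.03 0 0 0 0; 0 0 0.01 0 0 0 0; 0 0 0 0 0 0 0; 0 0 0 0 0 0 0"

```text
time: 43.12
tool_pos: [0.4207, 0.125, 0.0771]
ee_rot: [3.14, -0.0, 1.571]
wrist_force: [-0.3, -0.4, -1.1]
width: 0.0084
finger_force: 30.5
```

>>> carry_out:
  motion: "0 0 0.008 0 0 0 0; 0 0 0 0 0 0 0; 0 0 0 0 0 0 0"

```text
time: 43.5
tool_pos: [0.4203, 0.1249, 0.075]
ee_rot: [3.141, -0.0, 1.571]
wrist_force: [-0.0, 0.5, -1.0]
width: 0.0085
finger_force: 30.5
```

>>> carry_out:
  motion: "0 0 0.01 0 0 0 0; 0 0 0 0 0 0 0; 0 0 0 0 0 0 0"

```text
time: 43.88
tool_pos: [0.4202, 0.1249, 0.0729]
ee_rot: [-3.142, 0.0, 1.571]
wrist_force: [-0.6, 0.1, -1.2]
width: 0.0084
finger_force: 30.5
```

>>> carry_out:
  motion: "0 0 0.004 0 0 0 0; 0 0 0 0 0 0 0; 0 0 0 0 0 0 0"

```text
time: 44.25
tool_pos: [0.4203, 0.1249, 0.0724]
ee_rot: [3.141, 0.0, 1.571]
wrist_force: [-1.4, -0.3, 1.8]
width: 0.0083
finger_force: 30.5
```

>>> carry_out:
  motion: "0 0 0.003 0 0 0 0; 0 0 0 0 0 0 0.1; 0 0 0 0 0 0 0.2; 0 0 0 0 0 0 0.3; 0 0 0 0 0 0 0.3; 0 0 -0.1 0 0 0 0.3; 0 0 -0.25 0 0 0 0.4; -0.15 0 -0.25 0 0 0 0.5; -0.3 0.05 0 0 0 0 0.5; 0 0.2 0 0 0 0 0.5; 0 0 0 0 0 0 0.5; 0 0 0 0 0 0 0.5"

```text
time: 45.75
tool_pos: [0.4697, 0.0351, 0.191]
ee_rot: [-3.14, -0.0, 1.571]
wrist_force: [-0.4, -0.5, -0.2]
width: 0.047
finger_force: 0.0
```

Run:
```python
from vis import *
s=over("blue")
a=cv2.resize(s["pixels"][:200,200:520,::-1],(560,350)); t=snap("side"); b=cv2.resize(t["pixels"][200:330,210:430,::-1],(560,249))
cv2.imwrite("pics/w7.png",np.vstack([a,b]))
```

```text
blue [310.  90.] xy [0.4587 0.1256] R 0.0649 res mm 0.2
```

View pics/w7.png

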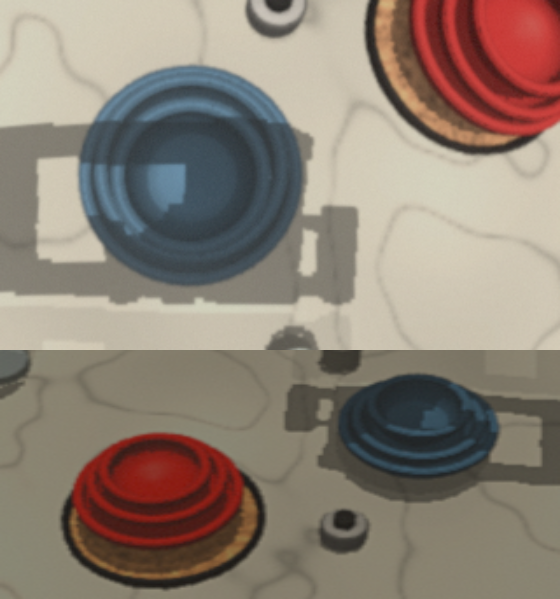

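Both stacks sit level and concentric: bowls at (190,175) top and (418,425) bottom, covers at (158,490). The stopper is undisturbed at (345,530). The arm is clear, so I'm handing in.

```bash
python3 -c "
from bench import robot
print(robot.close_job())"
```

```text
the job is handed in; nothing more can be done
None
```

The job is handed in at about 46 s: the medium and small bowls are nested in the large one, and the three covers are stacked in the middle of the tray. In the last pictures both stacks looked level and centred, and no move touched the jigger, pot or stopper; the hand-in returned no verdict.

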